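# Tip the forming block onto the soldering board and lay the rod in its groove

## Task

Set up the grooved wooden forming block for use: slide it up against the near edge of the soldering board, tip it over that edge by pushing high on its grooved face, so that it lies flat on the board with the grooves up. Then take the steel rod from its sloping rest and lay it gently, without dropping it, lengthwise in the wide V-groove, about midway along the block, and let go. Leave the bur stand, the bottle, the steel dapping block and the polishing bar where they are.

Things in the scene. Friction and masses are not known exactly. Their poses are not given: they have to be found in the camera images.
- board: Pale scorched soldering board, flat, 205 mm (its own x) by 150 mm (its own y), 15 mm thick, fixed to the bench. Origin at the centre of its underside, own z up. Its own -y points away from the robot, so its near edge, the stop, is the long side at own y = +75 mm.
- block: Light wooden forming block, 100 x 100 x 150 mm (own x, y, z), about 0.75 kg, loose, too wide to grasp. At first it stands on its small end a few cm before the board, roughly square to it. Origin at the centre of that end, own z along its length (up at first). The face at own x = -50 mm, towards the robot, has two grooves along its whole length; lying as wanted, own x points down.
- block_c (a point): Centre of the block, axes as block; 75 mm above the bench while the block stands, 65 mm when it lies on the board. Pushed high against the board's edge, the block turns over the top of that edge, balances at about 40 degrees, then falls by itself onto the board, 15 to 50 mm of it overhanging the near edge (it may slide back a little).
- groove (a point): Middle of the wide V-groove, in the plane of the grooved face (block's x = -50, y = +22, z = 75 mm), axes as block; the groove runs along own z. A 90-degree V, 20 mm wide, 10 mm deep, darker flanks; the rod seated in it has its axis 7 mm outside the face. The other groove, at y = -25 mm, is an 8 mm wide slot, not used.
- rest: Fixed rest: dark wooden foot 190 x 70 x 14 mm (own x, y, z), two steel posts with V-saddles 60 mm either side of the rod's middle, a bar 14 mm wide 19 to 26 mm below the rod's axis, a stop plate at the low end. Origin at the centre of the foot's underside, own z up. The rod lies over it along own x, rising 30 degrees to own +x (away from the robot).
- rod: Plain round steel rod, 180 mm long, 24 mm diameter, 0.3 kg, loose, both ends alike, with a thin brass band near each end; lies on the sloping rest at first. Origin at its centre, own x along its length (at first towards the raised end).
- rod_c (a point): Centre of the steel rod (on its axis, half-way along, 105 mm above the bench at first), axes as rod. Its middle 100 mm are free for grasping.
- bur_stand: Round grey stand full of burs, 74 mm diameter, 92 mm high, loose; bystander. Origin at the centre of its underside. It may stand on the left or on the right of the board, the rest being on the other side.
- bottle: Small blue bottle with black cap, 42 mm diameter, 85 mm high, loose; bystander. Origin at the centre of its underside.
- dapping: Steel dapping block, a 50 mm cube with hollows, loose; bystander. Origin at the centre of its underside.
- polish: Bar of polishing compound, half brown, half grey, 34 x 96 x 32 mm, loose; bystander. Origin at the centre of its underside.

How it is judged:
By the outcome, as a careful person would: the job done as asked, in the order asked, and still so for the second after the job is handed in, with the robot touching nothing.
It also fails if it takes over 51 s, if anything falls off the work surface, if the arm or the gripper's body presses on something with over 40 N, if the wrist force passes 120 N, or if a joint passes its speed limit or range.

## Robot

A 6-joint arm with a two-finger parallel gripper is mounted at the origin on a cart in front of the work surface, level with it; the furniture and walls round the work are solid. World frame = base frame: x ahead of the robot, y to its left, z up, the work surface at z = 0. Lengths are in m, angles in rad, forces in N, time in s.
With the tool pointing down it reaches from about 0.35 to 0.85 m from the base axis. Payload 8.1 kg.
Tool frame: the origin (TCP) lies on the centre line of the jaws, within the pads' length; the fingertips stand 11 mm ahead of it and the grasp point (between the pads) lies 8 mm behind it (tip_reach is the z of the fingertips in the tool frame, in m); z points along the fingers, y is the direction in which the jaws open and shut (so a half turn about z gives the same grasp; the last joint's range is limited). The gripper opens to 93 mm and grips with 3 to 60 N. Pads are 15 mm wide; open, the fingers measure 128 mm over their backs; the gripper's body (75 mm by 188 mm) begins 65 mm behind the grasp point.
Start: joints at [-1.37, 0.13, 1.488, -0, 1.523, -0.085], TCP at [0.169, -0.576, 0.23] pointing down, gripper open.
Joint ranges: [-2.96, 2.96], [-0.89, 2.26], [0.02, 2.5], [-1.34, 4.48], [0, 2.73], [-2.66, 2.66]. Speed limits (rad/s): [2.39, 2.39, 2.79, 3.14, 3.14, 3.14].

## Interface

Orientations are given as a rotation vector (axis times angle).
In Python, from plant import read_state, read_camera, camera_params, close_job, silhouettes, tip_of, tip_reach gives the robot as it stands.
- The arm moves only by the shell command python3 -m creep 'ROWS' [FORCE]. ROWS is JSON, a list of rows, each a list of 5 numbers: the shift along the tool's x, y, z in m, then the turn about the tool's z in rad, then the closure in counts, from 0 (fully open) to 255 (shut). In form: [[dx, dy, dz, twist, gripper], ...]. A call has 1 to 12 rows; each row shifts and turns the commanded pose from where the row before left it, along the tool's axes as they then stand; what a row does not reach is not made up. A row lasts 1/12 s, in which the tool goes at most 41.7 mm and 7.16 degrees, less where a joint would pass 70% of its speed; a pose out of reach is approached as far as the arm can. A call is refused whole if a number of a shift passes 0.0417 or a number of a turn 0.125, either way. A call with a gripper value outside its range is refused whole. The fingers move at their own pace and stop on an object; FORCE is the grip in N (left out, the last holds). Time passes only in rows, so rows that do not move let the fingers close. It gives the time, the measured TCP pose, the force and the opening at its end, in the units of the state.
- read_state(): the state, without advancing time (a new reading comes with each control period).
- read_camera(name): name is "side" or "top"; returns the picture (400x640x3 uint8, red, green, blue); there is no depth.
- camera_params(name): a dict with "fov_y" (degrees; the focal length in pixels is half the picture's height over the tangent of half this angle, whatever the lens; pixels are square), "cx", "cy" (the principal point, pixels), "k1" (the pictures are not rectified: a ray, as slopes to the right and down, at radius r is drawn at 1 + k1 r^2 times it, then the intrinsics apply), "position" and "rotation" of the camera in the world. Camera axes: x right, y down, z forward; pixel columns grow to the right and rows downward; lengths in m; the calibration is good to about 2 mm. A picture is of the moment at which its call begins. camera_params takes no time and is no camera call.
- close_job(): hands the job in, once; it reports no verdict.
Trained networks look in the newest picture that a camera, given by its name, has taken for a name from the list of things; names that differ only in an ending like _2 or _b are one class to them, and where a whole thing is asked for, a point or a joint stands for the part that bears it (a point fixed in the world has none). Each returns a list of dicts, best first, with "confidence" (0 to 1); they miss things now and then, are a little off and sometimes report something else, mostly with a low value. They report only what shows in the picture. A call takes as long as a camera call.
- silhouettes(camera, query): "region" (400x640 bool, what is visible of it) and "pixel" ([column, row] in pixels, amid what is visible of it).
- tip_of(camera, query): "pixel" ([column, row] in pixels: a listed point, or the origin of a listed thing).
The state is a dict: "t": time; "q": joint angles; "dq": joint speeds; "joint_torque": joint torques, N m; "tool_pos": TCP position; "orientation": TCP orientation; "force": force on the tool from outside, world axes, zero at the start; "wrist_torque": the same for the moment, N m; "opening": finger opening in m.
Only numpy, scipy, OpenCV 4.12 (cv2) and the standard library are available. Lean on these libraries where they do the work, as an engineer would, in place of code of your own. Each camera call takes 0.05 s, during which the arm holds its last target.

## Working session

There is one attempt and no reset: what is moved stays moved. The work goes in short steps, Python scripts to look and compute and a shell command to move; the robot and the scene stay as the last step left them, time stands still between calls to the robot, and variables do not carry over. Pictures are saved under pics/ and viewed, and the job is handed in when it is done.

```bash
ls; mkdir -p pics; python3 - <<'E'
from plant import *
import cv2
print(read_state()); 
for n in("side","top"):
    print(camera_params(n)); cv2.imwrite(f"pics/{n}0.png",read_camera(n)[:,:,::-1])
print(tip_reach)
E
```

```text
pics
{'t': 0.0, 'q': array([-1.37038052e+00,  1.31151352e-01,  1.48928023e+00, -4.47017519e-05,
        1.52304718e+00, -8.54355463e-02]), 'dq': array([-0.00049502,  0.00095719, -0.00043064, -0.0005213 , -0.00058983,
       -0.00047985]), 'joint_torque': array([-5.37378437e-04, -5.59832633e+01, -4.91771972e+01,  7.66110490e-02,
        3.54235712e-02, -1.72649470e-04]), 'tool_pos': array([ 0.16905585, -0.57509639,  0.2285928 ]), 'orientation': array([-3.10769766e+00, -4.47222626e-01,  2.40106366e-04]), 'force': array([ 0.61251843, -0.50274953, -0.77909122]), 'wrist_torque': array([0.0321309 , 0.00034605, 0.01663312]), 'opening': 0.09305721278493255}
{'fov_y': 55.963429527806426, 'cx': 325.1455796844323, 'cy': 205.42297334246072, 'k1': 0.015703524916316866, 'position': array([0.59258107, 0.67854612, 0.71439768]), 'rotation': array([-0.04028165, -2.84695733,  1.24283505])}
{'fov_y': 43.003101878659024, 'cx': 315.461607686028, 'cy': 211.62832781344437, 'k1': -0.15385780135757943, 'position': array([0.42973539, 0.00170016, 1.35475451]), 'rotation': array([-2.19105442,  2.13055961, -0.13812223])}
0.011
```

View pics/side0.png

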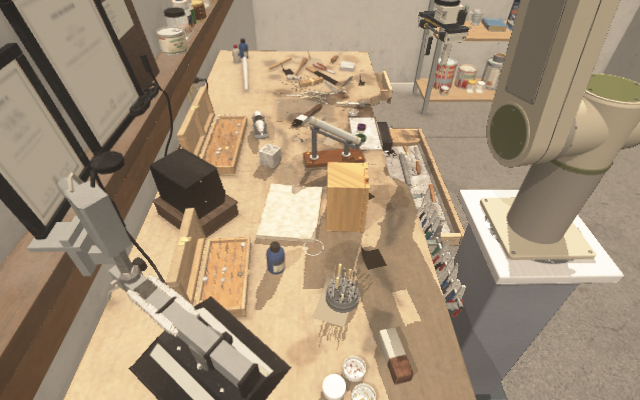

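View pics/top0.png

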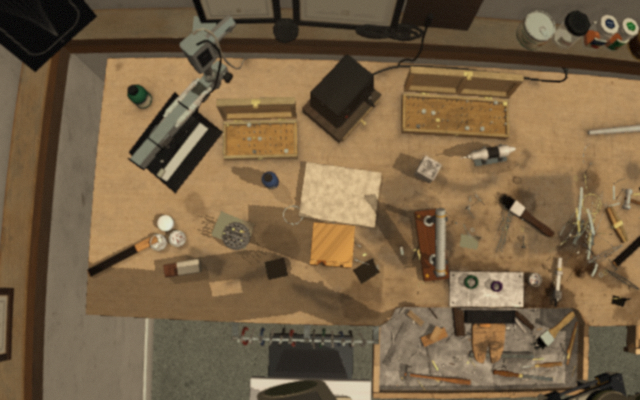

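```bash
cat > h.py <<'E'
import numpy as np, cv2
from scipy.spatial.transform import Rotation as R
from scipy.optimize import minimize, least_squares
from plant import *
CP={n:camera_params(n) for n in("side","top")}
def project(n,P):
    c=CP[n]; P=np.atleast_2d(P); f=200/np.tan(np.radians(c["fov_y"])/2)
    p=(P-c["position"])@R.from_rotvec(c["rotation"]).as_matrix()
    s=p[:,:2]/p[:,2:]; r2=(s**2).sum(1,keepdims=True)
    return s*(1+c["k1"]*r2)*f+[c["cx"],c["cy"]]
def ray(n,px):
    c=CP[n]; f=200/np.tan(np.radians(c["fov_y"])/2)
    d=(np.array(px,float)-[c["cx"],c["cy"]])/f; s=d.copy()
    for _ in range(20): s=d/(1+c["k1"]*(s@s))
    v=R.from_rotvec(c["rotation"]).as_matrix()@np.r_[s,1]
    return c["position"],v
def onz(n,px,z):
    o,v=ray(n,px); return o+v*(z-o[2])/v[2]
def tri(a,b):
    (o1,v1),(o2,v2)=ray("side",a),ray("top",b)
    t=np.linalg.lstsq(np.c_[v1,-v2],o2-o1,rcond=None)[0]
    p,q=o1+t[0]*v1,o2+t[1]*v2
    return (p+q)/2,np.linalg.norm(p-q)
def box(dx,dy,dz,z0=0):
    return np.array([[x,y,z] for x in(-dx/2,dx/2) for y in(-dy/2,dy/2) for z in(z0,z0+dz)])
def cyl(L,r):
    a=np.linspace(0,2*np.pi,24,endpoint=False)
    return np.array([[x,r*np.cos(t),r*np.sin(t)] for x in(-L/2,L/2) for t in a])
def hullmask(n,P):
    m=np.zeros((1600,2560),np.uint8); h=cv2.convexHull(((project(n,P)+.5)*4-.5).astype(np.float32).reshape(-1,1,2))
    cv2.fillConvexPoly(m,np.round(h).astype(np.int32),255)
    return cv2.resize(m,(640,400),interpolation=cv2.INTER_AREA)/255.
def fit(masks,pts,pose,x0,steps,ignore={}):
    def cost(x):
        T,p=pose(x); c=0
        for n,m in masks.items():
            a=hullmask(n,pts@T.T+p); w=1-ignore.get(n,np.zeros_like(a)); c+=(np.abs(a-m)*w).sum()/m.sum()
        return c
    x0=np.array(x0,float); 
    for k in(1,.4):
        s=np.vstack([x0]+[x0+k*np.eye(len(x0))[i]*steps[i] for i in range(len(x0))])
        r=minimize(cost,x0,method="Nelder-Mead",options=dict(initial_simplex=s,xatol=1e-4,fatol=1e-4,maxiter=300)); x0=r.x
    return r.x,r.fun
def seg(n,q):
    r=silhouettes(n,q); 
    return r
def rz(a): return R.from_euler("z",a).as_matrix()
E
python3 - <<'E'
from h import *
import pickle
D={}
for n in("side","top"):
    read_camera(n)
    for q in("board","block","rod","rest"):
        r=silhouettes(n,q)
        print(n,q,[(round(d["confidence"],2),np.round(d["pixel"],1),d["region"].sum()) for d in r[:3]])
        if r: D[n,q]=r[0]["region"]
    for q in("block_c","rod_c","groove","board","bur_stand","bottle","dapping","polish","rest"):
        r=tip_of(n,q); D[n,q,"t"]=r[0]["pixel"] if r else None
        print(n,q,[(round(d["confidence"],2),np.round(d["pixel"],1)) for d in r[:2]])
pickle.dump(D,open("D0.pkl","wb"))
z=dict(block_c=.075,rod_c=.105,groove=.075,board=0,bur_stand=0,bottle=0,dapping=0,polish=0,rest=0)
for q in z:
    print(q,[np.round(onz(n,D[n,q,"t"],z[q]),4) for n in("side","top") if D[n,q,"t"] is not None])
print(read_state()["t"])
E
```

```text
side board [(0.87, array([288.7, 216.2]), np.int64(3009)), (0.7, array([274.7, 258.9]), np.int64(501))]
side block [(0.97, array([348., 197.]), np.int64(2806))]
side rod [(0.8, array([333.5, 129.2]), np.int64(433))]
side rest [(0.78, array([330.6, 153.1]), np.int64(1167)), (0.28, array([290.9, 214.3]), np.int64(3041)), (0.23, array([346.7, 196.2]), np.int64(2823))]
side block_c [(0.92, array([342.3, 220.1]))]
side rod_c [(0.93, array([335.3, 128.9])), (0.72, array([334.9, 130.7]))]
side groove [(0.74, array([366.3, 207.3]))]
side board [(0.62, array([289.6, 214. ]))]
side bur_stand [(0.94, array([341.2, 298.9])), (0.25, array([277.9, 267.4]))]
side bottle [(0.66, array([276.1, 266.2])), (0.62, array([341.4, 297.5]))]
side dapping [(0.65, array([270. , 165.8]))]
side polish [(0.91, array([394.1, 356.2]))]
side rest [(0.97, array([329.8, 159. ])), (0.34, array([340.8, 298.7]))]
top board [(0.61, array([341.1, 194.6]), np.int64(4293))]
top block [(0.97, array([327.8, 242.5]), np.int64(1783))]
top rod [(0.71, array([441.4, 241.7]), np.int64(594))]
top rest [(0.6, array([428.4, 240.7]), n
[... 373 characters left out ...]
 [(0.81, array([429.3, 246.2]))]
block_c [array([0.5134, 0.0416, 0.075 ]), array([ 0.4983, -0.0313,  0.075 ])]
rod_c [array([ 0.5106, -0.3217,  0.105 ]), array([ 0.5046, -0.3165,  0.105 ])]
groove [array([ 0.4503, -0.0025,  0.075 ]), array([ 0.4499, -0.0185,  0.075 ])]
board [array([ 0.646 , -0.0588,  0.    ]), array([ 0.6462, -0.0602,  0.    ])]
bur_stand [array([0.5241, 0.2117, 0.    ])]
bottle [array([0.6723, 0.1183, 0.    ]), array([0.6688, 0.1184, 0.    ])]
dapping [array([ 0.714 , -0.2768,  0.    ]), array([ 0.71 , -0.298,  0.   ])]
polish [array([0.4296, 0.3434, 0.    ]), array([0.4403, 0.3426, 0.    ])]
rest [array([ 0.5247, -0.3115,  0.    ]), array([ 0.511 , -0.3127,  0.    ])]
1.5
```

```bash
python3 - <<'E'
from h import *
import pickle
D=pickle.load(open("D0.pkl","rb"))
M=lambda q:{n:D[n,q].astype(float) for n in("side","top")}
pb=lambda x:(rz(x[2]),np.r_[x[0],x[1],0])
one=lambda m,n:{n:m[n]}
bl=box(.1,.1,.15)
m=M("block")
for mm in(m,one(m,"side"),one(m,"top")): print("block",fit(mm,bl,pb,[.5,-.02,0],[.03,.03,.2]))
xb,_=fit(m,bl,pb,[.5,-.02,0],[.03,.03,.2])
bo=box(.15,.205,.015)
m=M("board"); ig={n:(hullmask(n,bl@rz(xb[2]).T+np.r_[xb[:2],0])>0).astype(float) for n in m}
ig={n:cv2.dilate(v,np.ones((3,3))) for n,v in ig.items()}
for mm in(m,one(m,"side"),one(m,"top")): print("board",fit(mm,bo,pb,[.646,-.06,0],[.03,.03,.2],ig))
xo,_=fit(m,bo,pb,[.646,-.06,0],[.03,.03,.2],ig)
cy=cyl(.18,.012)
pr=lambda x:(R.from_euler("ZY",[x[2],-np.pi/6]).as_matrix(),np.r_[x[0],x[1],.105])
m=M("rod")
for mm in(m,one(m,"side"),one(m,"top")): print("rod",fit(mm,cy,pr,[.507,-.319,0],[.03,.03,.2]))
xr,_=fit(m,cy,pr,[.507,-.319,0],[.03,.03,.2])
for n in("side","top"):
    im=cv2.resize(read_camera(n),(1920,1200))[:,:,::-1].copy()
    for P,c in((bl@rz(xb[2]).T+np.r_[xb[:2],0],(0,0,255)),(bo@rz(xo[2]).T+np.r_[xo[:2],0],(255,0,0)),(cy@pr(xr)[0].T+pr(xr)[1],(0,255,0))):
        h=cv2.convexHull((project(n,P)*3+1).astype(np.float32)); cv2.polylines(im,[np.int32(h)],True,c,1)
    cv2.imwrite(f"pics/{n}fit.png",im[300:840,660:1440] if n=="side" else im[400:940,660:1440])
E
```

```text
block (array([ 0.49928665, -0.04428659, -0.04756649]), np.float64(0.10818095539376352))
block (array([ 0.49779598, -0.04122697, -0.07017998]), np.float64(0.02644193814375358))
block (array([ 0.50157975, -0.04469139, -0.05656628]), np.float64(0.036893097115458635))
board (array([ 0.64225849, -0.06632351, -0.11541154]), np.float64(0.10853140600578519))
board (array([ 0.64055071, -0.06592322, -0.10714333]), np.float64(0.06464788640614107))
board (array([ 0.64452378, -0.06736813, -0.107953  ]), np.float64(0.02120643272449907))
rod (array([ 0.51725108, -0.31679075,  0.14198934]), np.float64(0.28989484270469645))
rod (array([ 0.51371603, -0.3128204 ,  0.14836611]), np.float64(0.1279898564506634))
rod (array([ 0.51550063, -0.31680026,  0.14269731]), np.float64(0.1351686802667195))
```

View pics/sidefit.png

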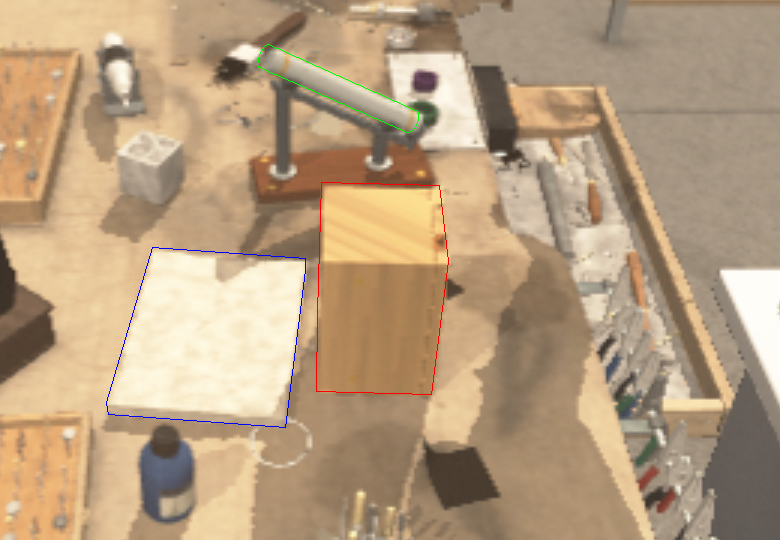

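View pics/topfit.png

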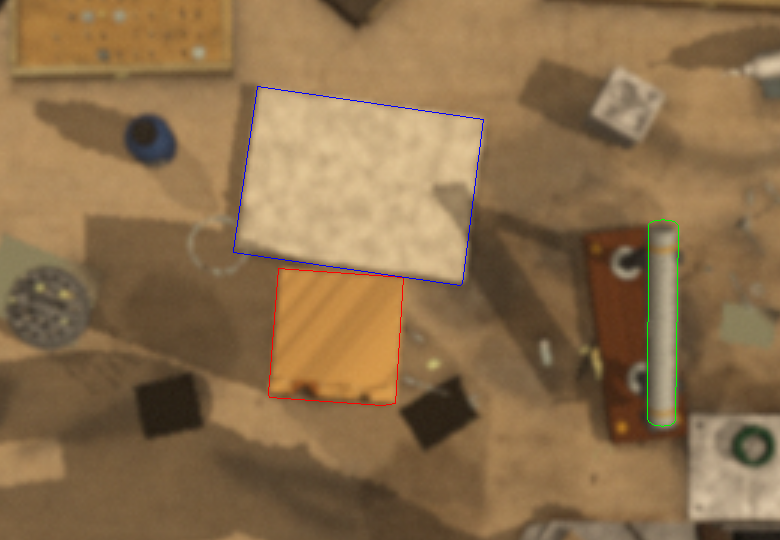

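```bash
python3 -m creep '[[0,0,0,0.0985,255],[0,0,0,0.0985,255],[0,0,0,0.0985,255],[0,0,0,0.0985,255]]' 20; python3 -m creep '[[0.0083,-0.0234,0,0,255],[0.0083,-0.0234,0,0,255],[0.0083,-0.0234,0,0,255],[0.0083,-0.0234,0,0,255],[0.0083,-0.0234,0,0,255],[0.0083,-0.0234,0,0,255],[0.0083,-0.0234,0,0,255],[0.0083,-0.0234,0,0,255],[0.0083,-0.0234,0,0,255],[0.0083,-0.0234,0,0,255],[0.0083,-0.0234,0,0,255],[0.0083,-0.0234,0,0,255]]'
```

```text
t: 1.93
tool_pos: [0.1692, -0.5757, 0.2296]
orientation: [-3.137, 0.178, 0.0]
force: [0.3, 0.6, -0.2]
opening: 0.0707
t: 2.93
tool_pos: [0.2989, -0.3062, 0.2298]
orientation: [3.137, -0.17, 0.001]
force: [0.6, 0.3, 0.6]
opening: 0.0003
```

```bash
python3 -m creep '[[0.0083,-0.0234,0,0,255],[0.0083,-0.0234,0,0,255],[0.0083,-0.0234,0,0,255],[0.0083,-0.0234,0,0,255],[0.0083,-0.0234,0,0,255],[0.0083,-0.0234,0,0,255],[0.0083,-0.0234,0,0,255],[0.0083,-0.0234,0,0,255],[0.0083,-0.0234,0,0,255],[0.0083,-0.0234,0,0,255],[0.0083,-0.0234,0,0,255],[0.0083,-0.0234,0,0,255]]'; python3 -m creep '[[0,0,0.02,0,255],[0,0,0.02,0,255],[0,0,0.02,0,255],[0,0,0.02,0,255],[0,0,0.02,0,255],[0,0,0.02,0,255],[0,0,0.018,0,255],[0,0,0,0,255]]';  python3 - <<'E'
from h import *
for n in("side","top"):cv2.imwrite(f"pics/{n}1.png",cv2.resize(read_camera(n)[100:340,200:520],(640,480))[:,:,::-1])
E
```

```text
t: 3.93
tool_pos: [0.4283, -0.0376, 0.2299]
orientation: [3.137, -0.17, 0.001]
force: [-0.1, -0.3, 0.5]
opening: 0.0005
t: 4.6
tool_pos: [0.4251, -0.0383, 0.088]
orientation: [-3.136, 0.17, 0.009]
force: [-0.3, -0.4, -0.0]
opening: 0.0002
```

View pics/side1.png

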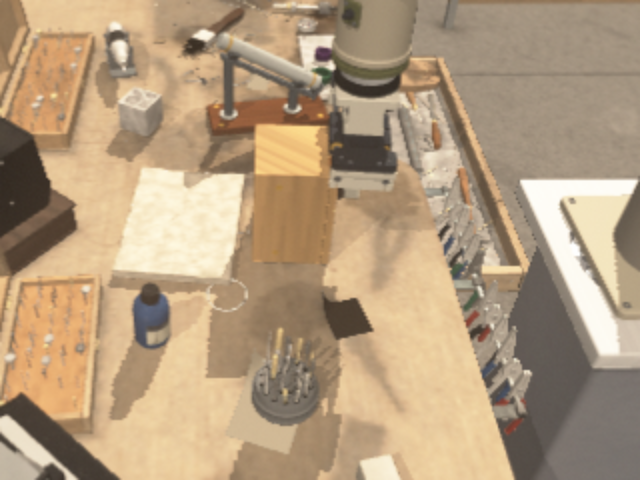

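View pics/top1.png

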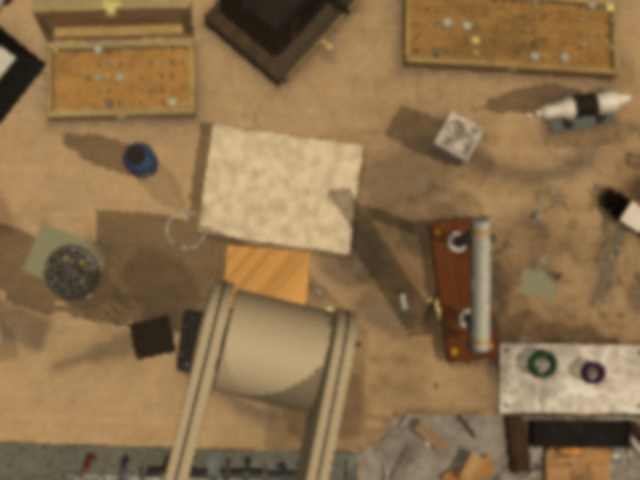

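```bash
python3 -m creep '[[0.004,0,-0.001,0,255],[0.004,0,-0.001,0,255],[0.004,0,-0.001,0,255],[0.002,0,0,0,255],[0.002,0,0,0,255],[0.002,0,0,0,255],[0.002,0,0,0,255],[0.002,0,0,0,255]]'; python3 -m creep '[[0.0015,0,0,0,255],[0.0015,0,0,0,255],[0.0015,0,0,0,255],[0.0015,0,0,0,255]]';python3 -m creep '[[0.0015,0,0,0,255],[0.0015,0,0,0,255],[0.0015,0,0,0,255],[0.0015,0,0,0,255]]'
```

```text
t: 5.37
tool_pos: [0.4494, -0.0411, 0.0952]
orientation: [-3.137, 0.169, 0.002]
force: [-7.8, 1.4, 6.4]
opening: 0.0003
t: 5.7
tool_pos: [0.4554, -0.0417, 0.0952]
orientation: [-3.137, 0.169, 0.002]
force: [-7.6, 1.3, 6.6]
opening: 0.0004
t: 6.03
tool_pos: [0.4604, -0.0417, 0.0948]
orientation: [-3.136, 0.169, 0.006]
force: [-14.0, 5.6, 9.6]
opening: 0.0005
```

```bash
python3 -m creep '[[0.001,0,0,0,255],[0.001,0,0,0,255],[0,0,0,0,255]]';  python3 - <<'E'
from h import *
for n in("side","top"):cv2.imwrite(f"pics/{n}2.png",cv2.resize(read_camera(n)[130:290,260:450],(760,640))[:600,:,::-1])
print(read_state()["wrist_torque"])
E
```

```text
t: 6.28
tool_pos: [0.4609, -0.0413, 0.0944]
orientation: [-3.135, 0.169, 0.012]
force: [-17.5, 7.1, 12.5]
opening: 0.0005
[ 1.18295419  2.96623695 -0.03461037]
```

View pics/side2.png

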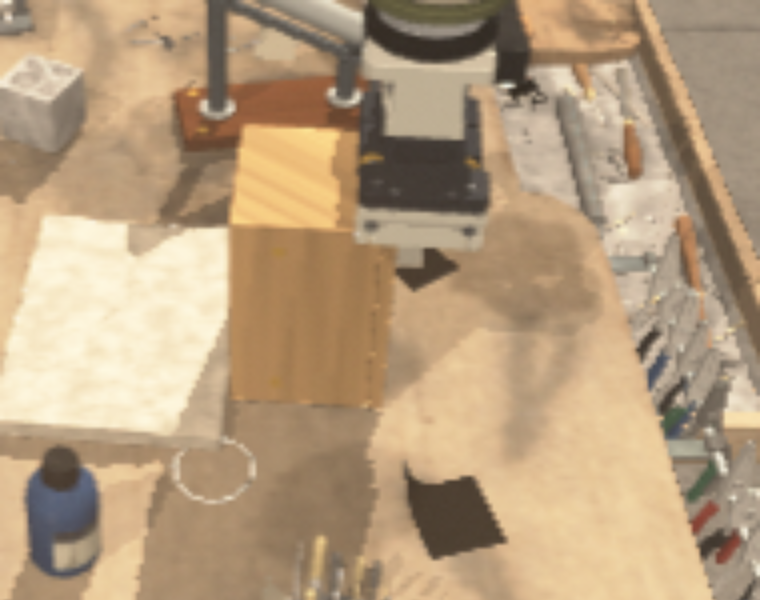

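View pics/top2.png

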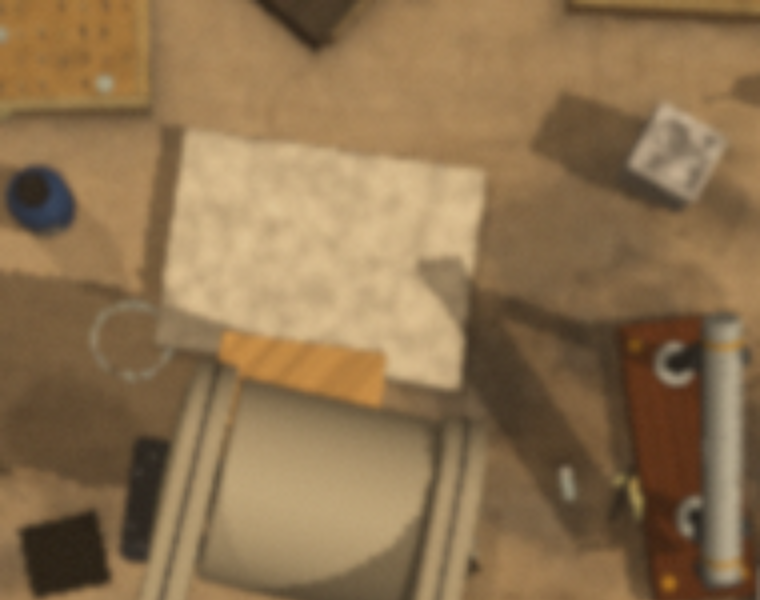

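```bash
python3 -m creep '[[-0.003,0,0,0,255],[-0.008,0,0,0,255],[0,0,-0.018,0,255],[0,0,-0.018,0,255],[0,0,-0.018,0,255],[0,0,0,0,255]]';  python3 - <<'E'
from h import *
read_camera("side"); r=silhouettes("side","block")[0]; print(r["confidence"])
pb=lambda x:(rz(x[2]),np.r_[x[0],x[1],0])
bl=box(.1,.1,.15); ig=np.zeros((400,640)); 
from plant import *
ig[:,352:]=1; m=r["region"].astype(float)
print(fit({"side":m},bl,pb,[.515,-.045,-.1],[.02,.02,.1],{"side":ig}))
pb2=lambda x:(rz(x[2])@R.from_euler("y",x[3]).as_matrix(),np.r_[x[0],x[1],0])
print(fit({"side":m},bl,pb2,[.515,-.045,-.1,0],[.02,.02,.1,.05],{"side":ig}))
E
```

```text
t: 6.88
tool_pos: [0.4554, -0.0422, 0.1532]
orientation: [3.136, -0.17, 0.012]
force: [1.3, -1.3, 1.1]
opening: 0.0005
0.79
(array([ 0.51659239, -0.04326572, -0.10382961]), np.float64(0.02558957730335937))
(array([ 0.51533304, -0.04317194, -0.0986934 ,  0.01144828]), np.float64(0.023570034747158203))
```

```bash
python3 -m creep '[[0,0,0.005,0,255],[0.003,0,0,0,255],[0.003,0,0,0,255],[0.0028,0,-0.0016,0,255],[0.0028,0,-0.0016,0,255],[0.0028,0,-0.0016,0,255],[0.0028,0,-0.0016,0,255],[0.003,0,-0.0015,0,255],[0.003,0,-0.0015,0,255],[0.003,0,-0.0015,0,255],[0.003,0,-0.0015,0,255]]';  python3 - <<'E'
from h import *
for n in("side",):cv2.imwrite(f"pics/{n}3.png",cv2.resize(read_camera(n)[110:270,230:420],(760,640))[:600,:,::-1])
E
```

```text
t: 7.9
tool_pos: [0.4819, -0.0447, 0.1571]
orientation: [3.137, -0.17, -0.001]
force: [-7.4, 0.9, 9.2]
opening: 0.0005
```

View pics/side3.png

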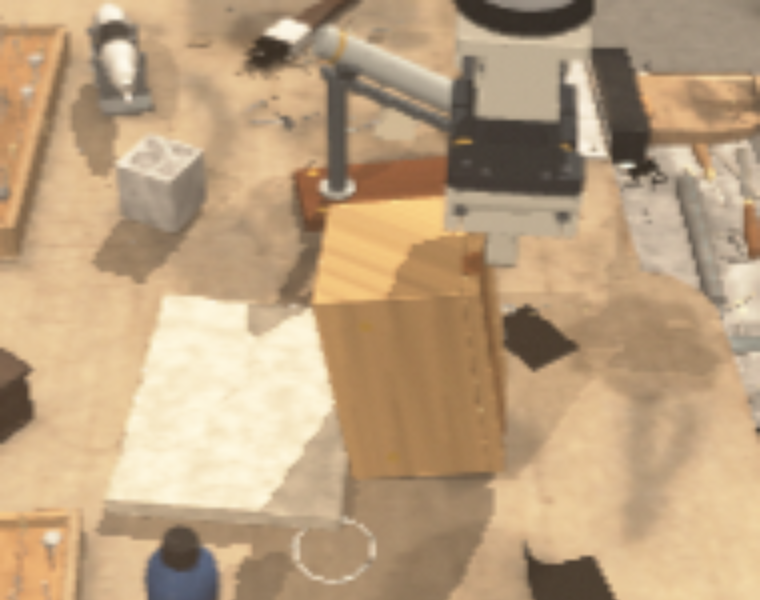

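```bash
python3 -m creep '[[0.0031,0,-0.0016,0,255],[0.0031,0,-0.0016,0,255],[0.0031,0,-0.0016,0,255],[0.0031,0,-0.0016,0,255],[0.0032,0,-0.0013,0,255],[0.0032,0,-0.0013,0,255],[0.0032,0,-0.0013,0,255],[0.0032,0,-0.0013,0,255],[0.0033,0,-0.001,0,255],[0.0033,0,-0.001,0,255],[0.0033,0,-0.001,0,255],[0.0033,0,-0.001,0,255]]';  python3 - <<'E'
from h import *
for n in("side",):cv2.imwrite(f"pics/{n}4.png",cv2.resize(read_camera(n)[110:270,230:420],(760,640))[:600,:,::-1])
E
```

```text
t: 8.95
tool_pos: [0.5207, -0.0491, 0.1722]
orientation: [3.137, -0.17, 0.002]
force: [-2.4, -0.7, 4.2]
opening: 0.0007
```

View pics/side4.png

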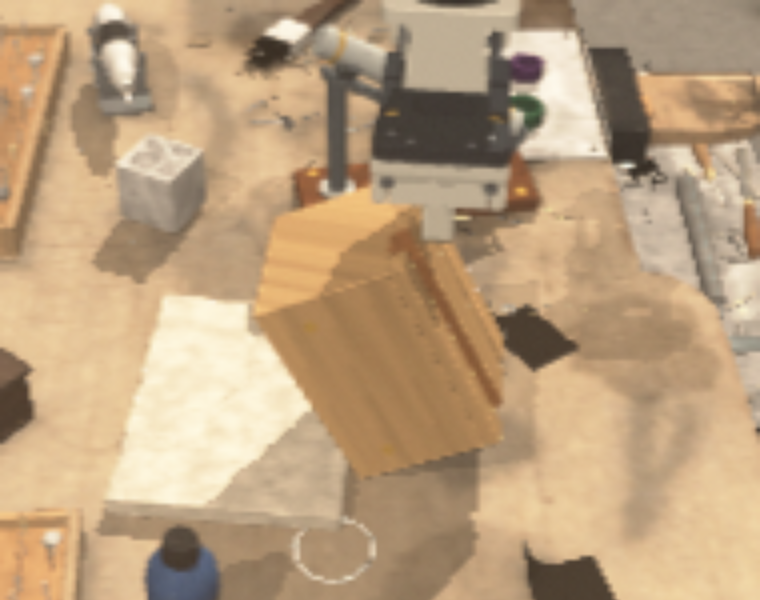

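```bash
python3 -m creep '[[0.0034,0,-0.0006,0,255],[0.0034,0,-0.0006,0,255],[0.0034,0,-0.0006,0,255],[0.0034,0,-0.0006,0,255],[0.0034,0,-0.0003,0,255],[0.0034,0,-0.0003,0,255],[0.0034,0,-0.0003,0,255],[0.0034,0,-0.0003,0,255],[0.0034,0,0,0,255],[0.0034,0,0,0,255],[0.0034,0,0,0,255],[0.0034,0,0,0,255]]';  python3 - <<'E'
from h import *
for n in("side",):cv2.imwrite(f"pics/{n}5.png",cv2.resize(read_camera(n)[110:270,230:420],(760,640))[:600,:,::-1])
E
```

```text
t: 10.0
tool_pos: [0.5607, -0.0532, 0.1749]
orientation: [-3.137, 0.17, 0.001]
force: [0.7, 0.5, 0.3]
opening: 0.0003
```

View pics/side5.png

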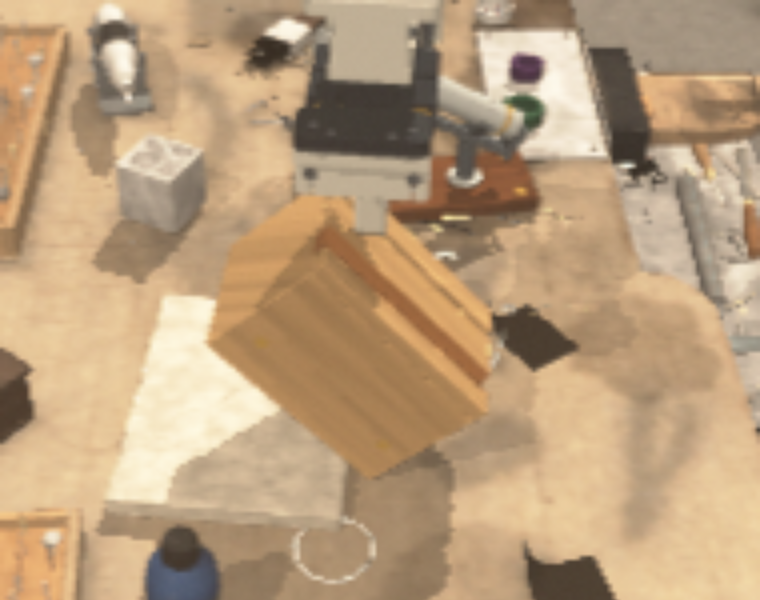

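Almost at balance; force near zero. Push a little more.

```bash
python3 -m creep '[[0.0034,0,0,0,255],[0.0034,0,0,0,255],[0.0034,0,0,0,255],[0.0034,0,0,0,255],[0,0,0,0,255],[0,0,0,0,255],[0,0,0,0,255],[0,0,0,0,255]]';  python3 - <<'E'
from h import *
for n in("side",):cv2.imwrite(f"pics/{n}6.png",cv2.resize(read_camera(n)[110:270,230:420],(760,640))[:600,:,::-1])
E
```

```text
t: 10.72
tool_pos: [0.5739, -0.0547, 0.1752]
orientation: [-3.137, 0.17, 0.0]
force: [0.9, -0.2, 0.1]
opening: 0.0009
```

View pics/side6.png

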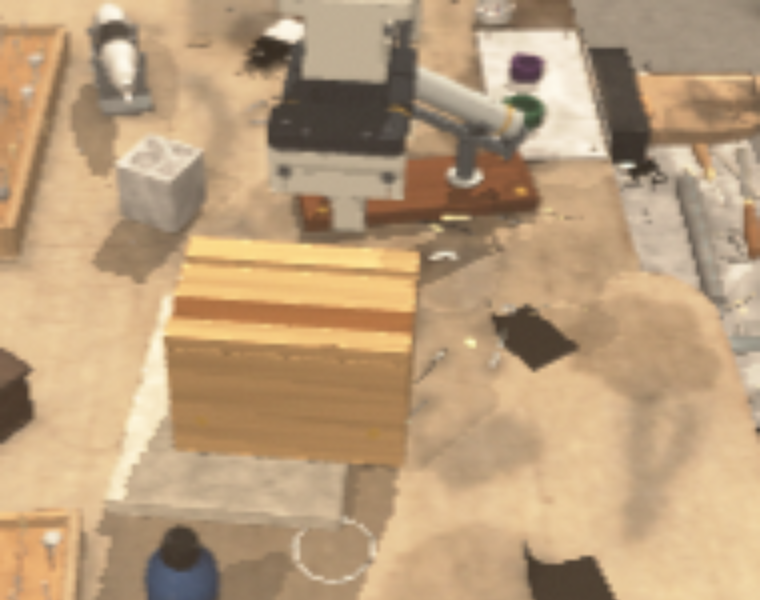

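```bash
python3 -m creep '[[0,0,-0.019,-0.084,0],[0,0,-0.019,-0.084,0],[0,0,-0.018,-0.084,0],[-0.0106,0.0278,0,0,0],[-0.0106,0.0278,0,0,0],[-0.0106,0.0278,0,0,0],[-0.0106,0.0278,0,0,0],[-0.0106,0.0278,0,0,0],[-0.0106,0.0278,0,0,0],[-0.0106,0.0278,0,0,0],[-0.0106,0.0278,0,0,0],[-0.0106,0.0278,0,0,0]]' 20; python3 - <<'E'
from h import *
import pickle
D={}
for n in("side","top"):
    cv2.imwrite(f"pics/{n}7.png",cv2.resize(read_camera(n)[110:310,230:480],(750,600))[:600,:,::-1])
    r=silhouettes(n,"block"); print(n,[(round(d["confidence"],2),d["region"].sum()) for d in r]); D[n]=r[0]["region"].astype(float)
    r=silhouettes(n,"rod"); print(n,[(round(d["confidence"],2),d["pixel"],d["region"].sum()) for d in r])
bl=box(.15,.1,.1,.015)
pb=lambda x:(rz(x[2]),np.r_[x[0],x[1],0])
for mm in(D,{"side":D["side"]},{"top":D["top"]}): print("block",fit(mm,bl,pb,[.62,-.05,-.1],[.03,.03,.1]))
pickle.dump(D,open("D1.pkl","wb"))
for n in D:
    r=tip_of(n,"groove"); print([(round(d["confidence"],2),onz(n,d["pixel"],.115)) for d in r])
E
```

```text
t: 11.77
tool_pos: [0.5148, -0.3174, 0.2314]
orientation: [3.133, 0.226, 0.0]
force: [-0.3, 0.5, -0.1]
opening: 0.0759
side [(0.62, np.int64(3285))]
side [(0.84, [335.2, 129.1], np.int64(394))]
top [(0.97, np.int64(2515))]
top [(0.53, [440.1, 214.4], np.int64(121))]
block (array([ 0.60702512, -0.0552687 , -0.1207243 ]), np.float64(0.08472110720640492))
block (array([ 0.6056397 , -0.05283258, -0.10595967]), np.float64(0.020565255021338828))
block (array([ 0.60859469, -0.05560112, -0.12360356]), np.float64(0.03362413752777453))
[(0.92, array([ 0.6102486 , -0.02291999,  0.115     ]))]
[(0.7, array([ 0.61460805, -0.02160362,  0.115     ]))]
```

View pics/side7.png

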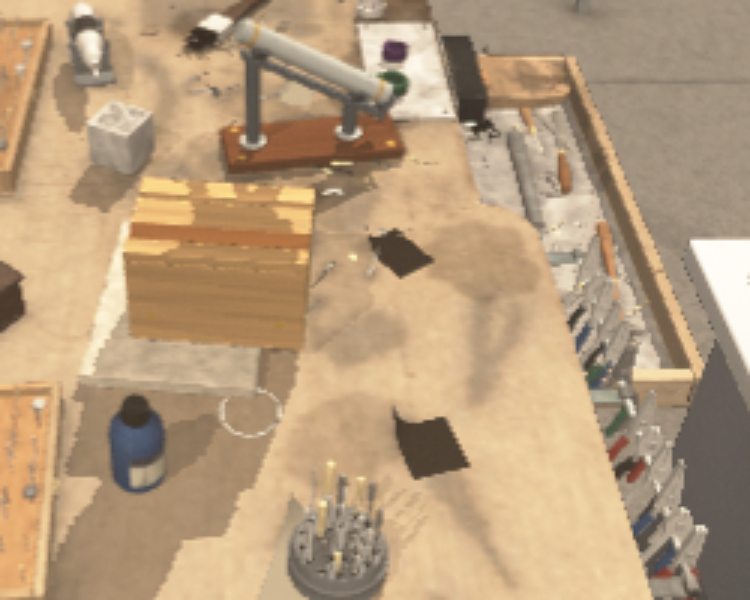

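View pics/top7.png

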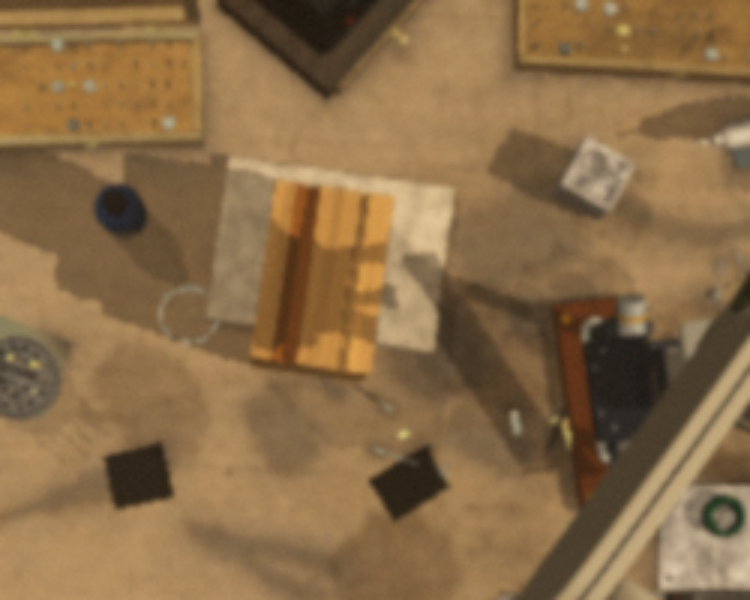

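```bash
cat > ov.py <<'E'
from h import *
import sys
def overlay(x,tag,rod=None):
    T=rz(x[2]); p=np.r_[x[0],x[1],0]
    for n in("side","top"):
        im=cv2.resize(read_camera(n),(2560,1600),interpolation=cv2.INTER_CUBIC)[:,:,::-1].copy()
        h=cv2.convexHull(((project(n,box(.15,.1,.1,.015)@T.T+p)+.5)*4).astype(np.float32)); cv2.polylines(im,[np.int32(h)],True,(0,0,255),1)
        for y in(.012,.032,-.021,-.029,.05,-.05):
            L=np.array([[-.075,y,.115],[.075,y,.115]])@T.T+p
            cv2.polylines(im,[np.int32((project(n,L)+.5)*4)],False,(255,0,0),1)
        c=((project(n,np.r_[x[0],x[1],.115])[0]+.5)*4).astype(int)
        cv2.imwrite(f"pics/{n}{tag}.png",im[c[1]-220:c[1]+260,c[0]-350:c[0]+350])
if __name__=="__main__": overlay([.607,-.0545,-.113],"ov1")
E
python3 ov.py
```

```text
(no output)
```

View pics/sideov1.png

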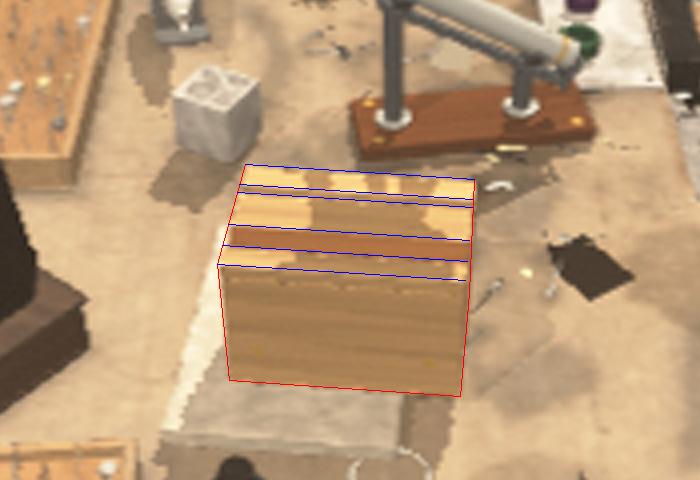

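View pics/topov1.png

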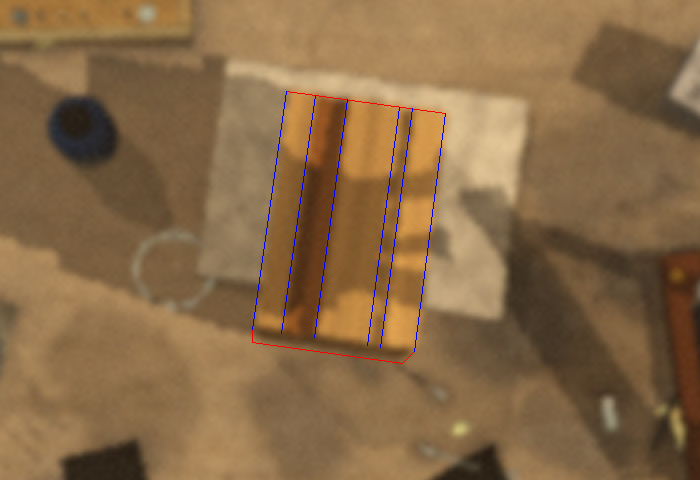

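```bash
python3 -m creep '[[0,-0.001,0.025,0,0],[0,0,0.025,0,0],[0,0,0.025,0,0],[0,0,0.02,0,0],[0,0,0.015,0,0],[0,0,0.0104,0,0],[0,0,0,0,0]]' 12; python3 - <<'E'
from h import *
for n in("side","top"):cv2.imwrite(f"pics/{n}8.png",cv2.resize(read_camera(n)[80:200,270:420],(750,600))[:600,:,::-1])
E
```

```text
t: 12.85
tool_pos: [0.5141, -0.3134, 0.108]
orientation: [-3.13, -0.227, 0.005]
force: [-0.1, -0.2, -0.5]
opening: 0.0928
```

View pics/side8.png

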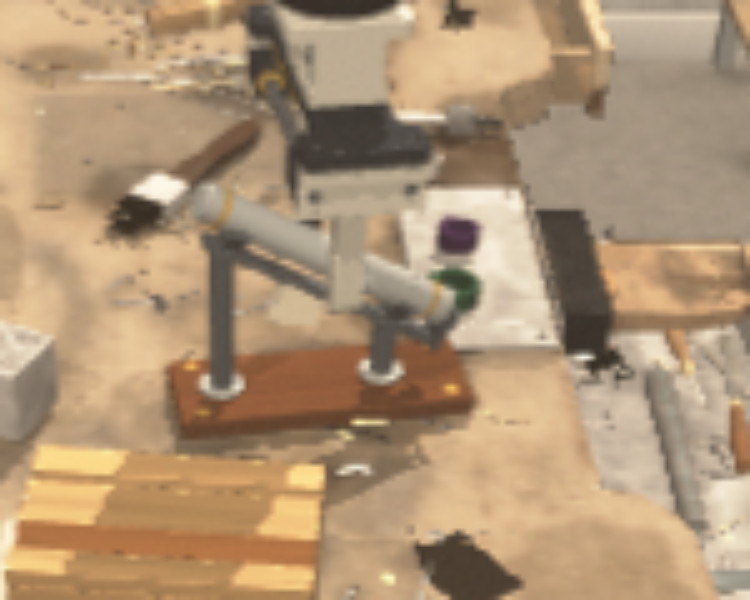

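```bash
python3 - <<'E'
from h import *
s=read_state(); print(s["t"],s["tool_pos"],R.from_rotvec(s["orientation"]).as_matrix().round(4))
print(onz("side",[335.6,130.1],.105), project("side",[[.515,-.315,.105],s["tool_pos"]]))
im=read_camera("top"); cv2.imwrite("pics/top9.png",cv2.resize(im[190:290,390:490],(600,600))[:,:,::-1])
print(project("top",[[.515,-.315,.105]]))
im=read_camera("side"); cv2.imwrite("pics/side9.png",cv2.resize(im[95:170,290:380],(720,600),interpolation=cv2.INTER_CUBIC)[:,:,::-1])
print(read_state()["tool_pos"])
E
```

```text
12.95 [ 0.51554231 -0.31477001  0.11121718] [[ 0.9896  0.1438  0.    ]
 [ 0.1438 -0.9896  0.    ]
 [ 0.     -0.     -1.    ]]
[ 0.51007077 -0.31479952  0.105     ] [[333.97817505 130.06719757]
 [333.8809656  128.32088351]]
[[439.83003473 242.30246003]]
[ 0.51626324 -0.31551574  0.1125689 ]
```

View pics/side9.png

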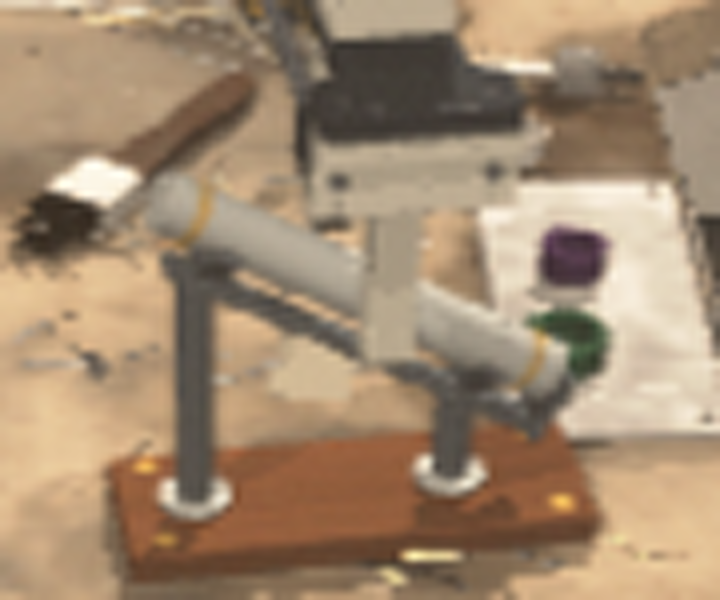

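View pics/top9.png

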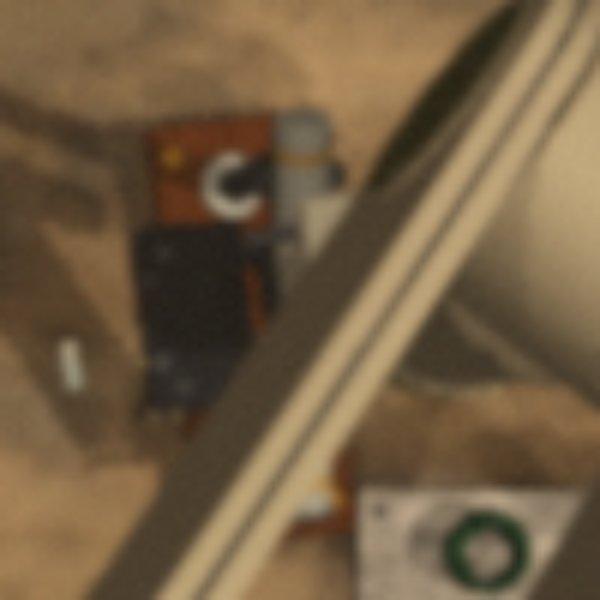

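```bash
python3 -m creep '[[-0.004,0,0.0015,0,0],[0,0,0,0,120],[0,0,0,0,180],[0,0,0,0,255],[0,0,0,0,255],[0,0,0,0,255],[0,0,0,0,255]]' 10;python3 -m creep '[[0,0,0,0,255],[0,0,0,0,255],[0,0,0,0,255],[0,0,0,0,255]]' 45
```

```text
t: 13.63
tool_pos: [0.5114, -0.3156, 0.1094]
orientation: [-3.133, -0.226, -0.0]
force: [-1.4, 0.2, -0.1]
opening: 0.0577
t: 13.97
tool_pos: [0.5113, -0.3156, 0.1093]
orientation: [-3.133, -0.226, 0.0]
force: [-0.2, -0.2, -0.2]
opening: 0.0308
```

```bash
python3 -m creep '[[0,0,-0.0015,0,255],[0,0,0,0,255],[0,0,0,0,255],[0,0,0,0,255],[0,0,0,0,255],[0,0,0,0,255]]' 45
```

```text
t: 14.47
tool_pos: [0.5108, -0.3147, 0.1105]
orientation: [-3.132, -0.226, 0.002]
force: [-3.1, 3.7, 1.3]
opening: 0.0227
```

```bash
python3 -m creep '[[0,0,-0.003,0,255],[0,0,-0.005,0,255],[0,0,-0.008,0,255],[0,0,-0.012,0,255],[0,0,-0.015,0,255],[0,0,-0.018,0,255],[0,0,-0.018,0,255],[0,0,-0.018,0,255],[0,0,-0.015,0,255],[0,0,-0.01,0,255],[0,0,0,0,255]]'; python3 - <<'E'
from h import *
im=read_camera("side"); cv2.imwrite("pics/side10.png",cv2.resize(im[40:190,260:440],(720,600),interpolation=cv2.INTER_CUBIC)[:,:,::-1])
E
```

```text
t: 15.38
tool_pos: [0.5127, -0.3167, 0.2371]
orientation: [3.129, 0.225, 0.007]
force: [0.1, -0.5, -2.8]
opening: 0.0229
```

View pics/side10.png

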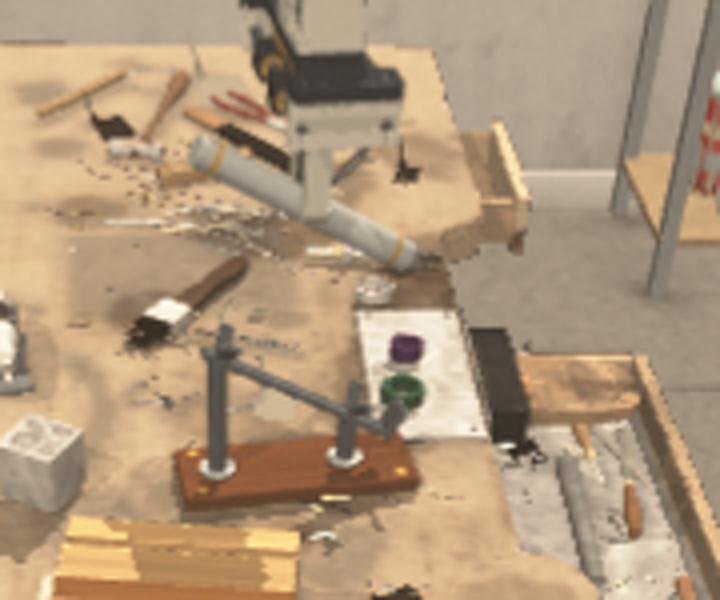

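```bash
python3 -m creep '[[0,0,0,0.0635,255],[0,0,0,0.0635,255],[0,0,0,0.0635,255],[0,0,0,0.0635,255],[0.0024,-0.0105,0,0,255],[0.0047,-0.0209,0,0,255],[0.0047,-0.0209,0,0,255],[0.0047,-0.0209,0,0,255],[0.0047,-0.0209,0,0,255],[0.0047,-0.0209,0,0,255],[0.0047,-0.0209,0,0,255],[0.0047,-0.0209,0,0,255]]'; python3 -m creep '[[0.0047,-0.0209,0,0,255],[0.0047,-0.0209,0,0,255],[0.0047,-0.0209,0,0,255],[0.0047,-0.0209,0,0,255],[0.0047,-0.0209,0,0,255],[0.0047,-0.0209,0,0,255],[0.0024,-0.0105,0,0,255],[0,0,0,0,255],[0,0,0,0,255]]'; python3 - <<'E'
from h import *
for n in("side","top"):
    im=read_camera(n); cv2.imwrite(f"pics/{n}11.png",cv2.resize(im[80:280,240:430],(570,600),interpolation=cv2.INTER_CUBIC)[:,:,::-1])
    r=silhouettes(n,"rod"); print(n,[(round(d["confidence"],2),d["pixel"],d["region"].sum()) for d in r])
    r=tip_of(n,"rod_c"); print(n,[(round(d["confidence"],2),d["pixel"]) for d in r])
s=read_state(); print(s["tool_pos"],s["orientation"]); print([project(n,s["tool_pos"]+[0,0,-.006]) for n in("side","top")])
E
```

```text
t: 16.43
tool_pos: [0.5635, -0.1616, 0.2318]
orientation: [-3.136, 0.169, 0.002]
force: [0.4, 0.8, -1.9]
opening: 0.023
t: 17.18
tool_pos: [0.6087, -0.0314, 0.2321]
orientation: [3.137, -0.169, -0.002]
force: [-0.6, -0.6, -3.3]
opening: 0.0231
side [(0.95, [308.7, 152.8], np.int64(650)), (0.41, [269.1, 158.9], np.int64(428))]
side [(0.68, [300.5, 150.6]), (0.65, [298.9, 149.7])]
top [(0.81, [327.2, 219.3], np.int64(306))]
top [(0.76, [330.9, 194.1]), (0.56, [333.3, 194.3])]
[ 0.60887008 -0.03283767  0.23287314] [ 3.13658406e+00 -1.74713993e-01  3.00873836e-05]
[array([[301.42231247, 149.80600985]]), array([[329.35112518, 194.05679117]])]
```

View pics/side11.png

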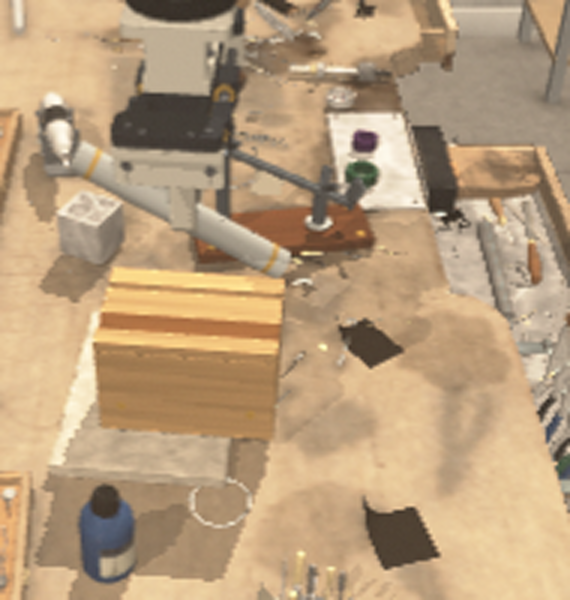

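View pics/top11.png

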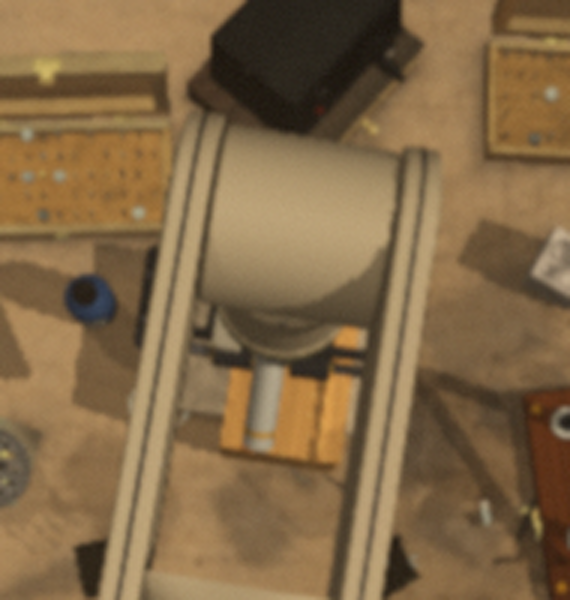

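```bash
python3 -m creep '[[0,0,0.005,0,255],[0,0,0.01,0,255],[0,0,0.01,0,255],[0,0,0.01,0,255],[0,0,0.008,0,255],[0,0,0.005,0,255],[0,0,0.002,0,255],[0,0,0,0,255]]'; python3 - <<'E'
from h import *
for n in("side","top"):
    im=read_camera(n); cv2.imwrite(f"pics/{n}12.png",cv2.resize(im[110:260,250:400],(600,600),interpolation=cv2.INTER_CUBIC)[:,:,::-1])
s=read_state(); print(s["tool_pos"],s["force"])
E
```

```text
t: 18.15
tool_pos: [0.6086, -0.0318, 0.1819]
orientation: [-3.137, 0.173, 0.002]
force: [0.7, 0.6, -3.7]
opening: 0.0229
[ 0.60928889 -0.03192684  0.18324526] [-0.08543691 -0.61493374 -3.49417439]
```

View pics/side12.png

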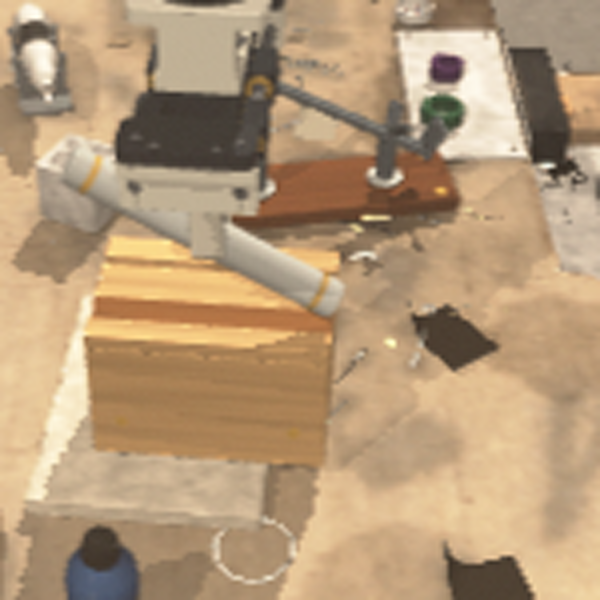

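View pics/top12.png

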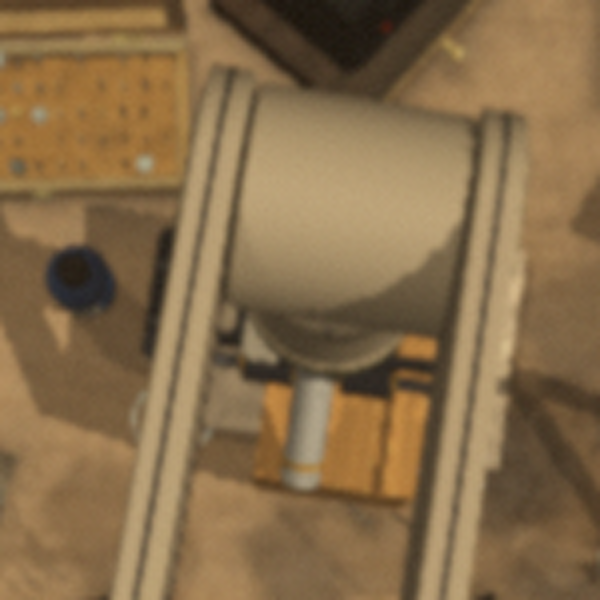

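```bash
python3 -m creep '[[0,0,0.002,0,255],[0,0,0.002,0,255],[0,0,0.002,0,255],[0,0,0.002,0,255],[0,0,0.001,0,255],[0,0,0.001,0,255],[0,0,0.001,0,255],[0,0,0.001,0,255]]' 12;python3 -m creep '[[0,0,0.001,0,255],[0,0,0.001,0,255],[0,0,0.001,0,255],[0,0,0.001,0,255],[0,0,0.001,0,255],[0,0,0.001,0,255]]'
```

```text
t: 18.92
tool_pos: [0.6091, -0.0319, 0.1708]
orientation: [-3.137, 0.173, -0.0]
force: [0.8, 0.4, -1.6]
opening: 0.0233
t: 19.42
tool_pos: [0.6094, -0.032, 0.1651]
orientation: [3.137, -0.173, 0.001]
force: [0.9, 0.3, -0.7]
opening: 0.0238
```

```bash
python3 -m creep '[[0,0,0.0015,0,255],[0,0,0.0015,0,255],[0,0,0.0015,0,255],[0,0,0.0015,0,255],[0,0,0.0015,0,255],[0,0,0.0015,0,255],[0,0,0.0015,0,255],[0,0,0.0015,0,255]]'; python3 - <<'E'
from h import *
for n in("side",):
    im=read_camera(n); cv2.imwrite(f"pics/{n}13.png",cv2.resize(im[110:260,250:400],(600,600),interpolation=cv2.INTER_CUBIC)[:,:,::-1])
s=read_state(); print(s["tool_pos"],s["force"])
E
```

```text
t: 20.08
tool_pos: [0.609, -0.0319, 0.1527]
orientation: [-3.137, 0.173, 0.0]
force: [0.5, 1.0, -1.5]
opening: 0.0235
[ 0.60883939 -0.03190056  0.15228886] [ 0.13845982  0.40320909 -1.76893324]
```

View pics/side13.png

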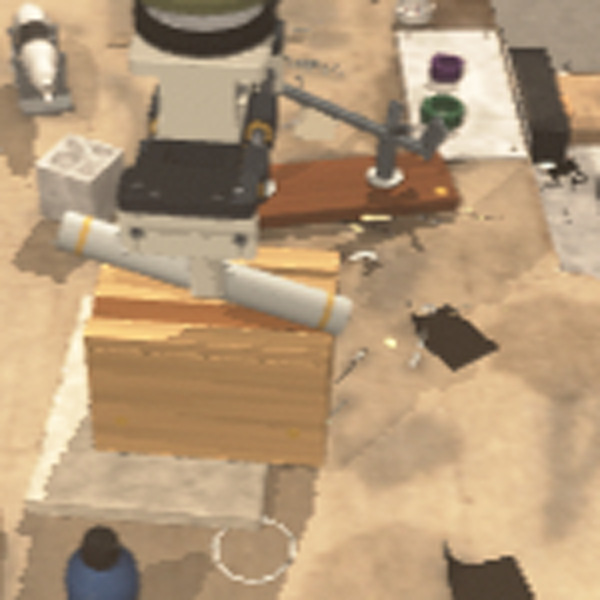

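Pivoting as planned. Continue down.

```bash
python3 -m creep '[[0,0,0.0015,0,255],[0,0,0.0015,0,255],[0,0,0.0015,0,255],[0,0,0.0015,0,255],[0,0,0.0015,0,255],[0,0,0.0015,0,255],[0,0,0.0015,0,255],[0,0,0.0015,0,255],[0,0,0.0015,0,255],[0,0,0.0015,0,255]]'; python3 -m creep '[[0,0,0.001,0,255],[0,0,0.001,0,255],[0,0,0.001,0,255],[0,0,0,0,255]]'; python3 - <<'E'
from h import *
for n in("side","top"):
    im=read_camera(n); cv2.imwrite(f"pics/{n}14.png",cv2.resize(im[140:260,250:370],(600,600),interpolation=cv2.INTER_CUBIC)[:,:,::-1])
s=read_state(); print(s["tool_pos"],s["force"])
E
```

```text
t: 20.97
tool_pos: [0.6091, -0.0319, 0.1377]
orientation: [-3.137, 0.173, -0.0]
force: [0.9, 0.2, -2.6]
opening: 0.0236
t: 21.3
tool_pos: [0.6089, -0.032, 0.1346]
orientation: [3.137, -0.173, -0.0]
force: [-0.7, 0.8, -2.5]
opening: 0.0235
[ 0.60888768 -0.03189212  0.13472862] [ 0.23842314  0.39326306 -2.53044123]
```

View pics/side14.png

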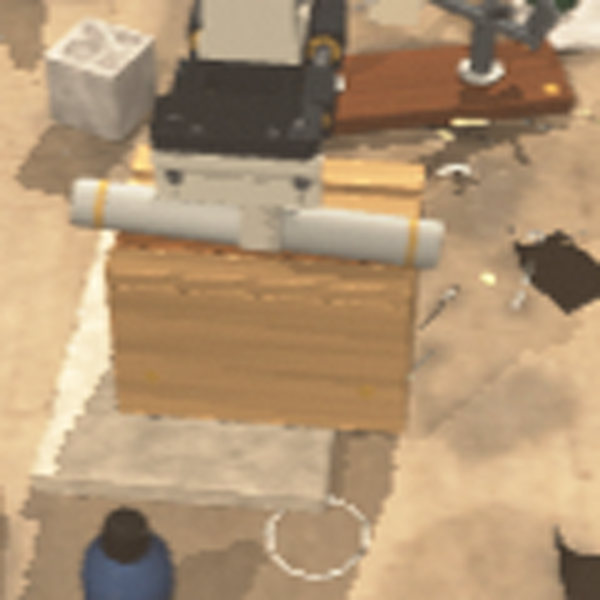

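```bash
python3 -m creep '[[0,0,0.001,0,255],[0,0,0.001,0,255],[0,0,0.001,0,255],[0,0,0,0,255]]'; python3 -m creep '[[0,0,0.001,0,255],[0,0,0,0,255]]'; python3 -m creep '[[0,0,0.001,0,255],[0,0,0,0,255]]'
```

```text
t: 21.73
tool_pos: [0.609, -0.0319, 0.1316]
orientation: [-3.137, 0.173, 0.0]
force: [1.0, 0.8, -2.1]
opening: 0.0239
t: 21.9
tool_pos: [0.609, -0.0319, 0.1306]
orientation: [-3.137, 0.173, 0.0]
force: [1.5, -1.1, -1.4]
opening: 0.0238
t: 22.07
tool_pos: [0.6091, -0.0319, 0.1299]
orientation: [-3.137, 0.173, -0.0]
force: [1.4, 1.0, -0.9]
opening: 0.0237
```

```bash
python3 -m creep '[[0,0,0.0007,0,255],[0,0,0,0,255]]'; python3 - <<'E'
from h import *
for n in("side",):
    im=read_camera(n); cv2.imwrite(f"pics/{n}15.png",cv2.resize(im[160:220,255:345],(780,520),interpolation=cv2.INTER_CUBIC)[:,:,::-1])
s=read_state(); print(s["tool_pos"],s["force"],s["wrist_torque"])
E
```

```text
t: 22.23
tool_pos: [0.6091, -0.0319, 0.1298]
orientation: [-3.137, 0.173, -0.0]
force: [-1.3, 1.0, 3.8]
opening: 0.0237
[ 0.60912708 -0.03187186  0.12981806] [-3.38529958  0.77590151  4.7916888 ] [ 0.23089642  0.51566182 -0.04067096]
```

View pics/side15.png

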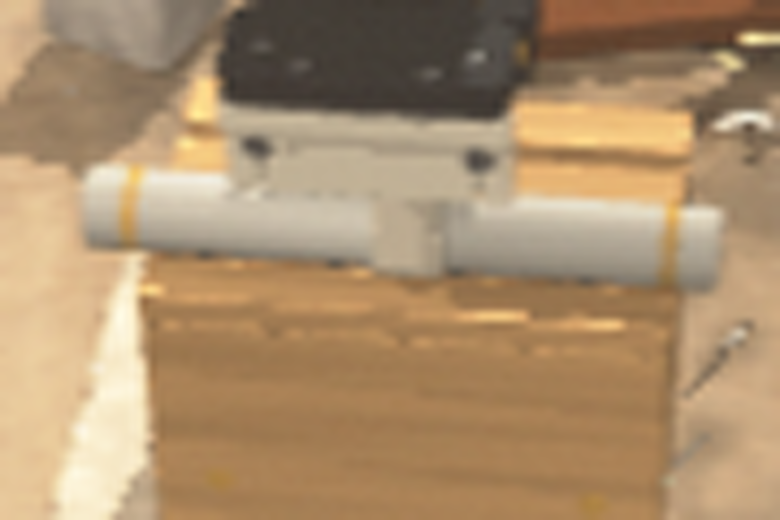

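```bash
python3 -m creep '[[0,0,-0.0003,0,255],[0,0,0,0,180],[0,0,0,0,170],[0,0,0,0,150],[0,0,0,0,120],[0,0,0,0,90],[0,0,0,0,90]]' 5; python3 -m creep '[[0,0,-0.003,0,90],[0,0,-0.006,0,60],[0,0,-0.012,0,30],[0,0,-0.02,0,0],[0,0,-0.03,0,0],[0,0,-0.03,0,0]]'; python3 -m creep '[[-0.03,0,-0.02,0,0],[-0.03,0,-0.01,0,0],[-0.03,0,0,0,0],[-0.03,0,0,0,0],[-0.03,0,0,0,0],[-0.03,0,0,0,0],[0,0,0,0,0]]'; python3 - <<'E'
from h import *
for n in("side","top"):
    im=read_camera(n); cv2.imwrite(f"pics/{n}16.png",cv2.resize(im[130:270,220:400],(770,600),interpolation=cv2.INTER_CUBIC)[:,:,::-1])
E
```

```text
t: 22.87
tool_pos: [0.609, -0.032, 0.1293]
orientation: [3.137, -0.173, -0.0]
force: [-0.0, 0.4, 1.3]
opening: 0.0529
t: 23.37
tool_pos: [0.6085, -0.0319, 0.232]
orientation: [-3.137, 0.173, 0.001]
force: [0.4, -0.3, 0.2]
opening: 0.0893
t: 23.95
tool_pos: [0.4266, -0.0115, 0.2617]
orientation: [3.137, -0.172, 0.001]
force: [-0.1, 0.0, 0.3]
opening: 0.093
```

View pics/side16.png

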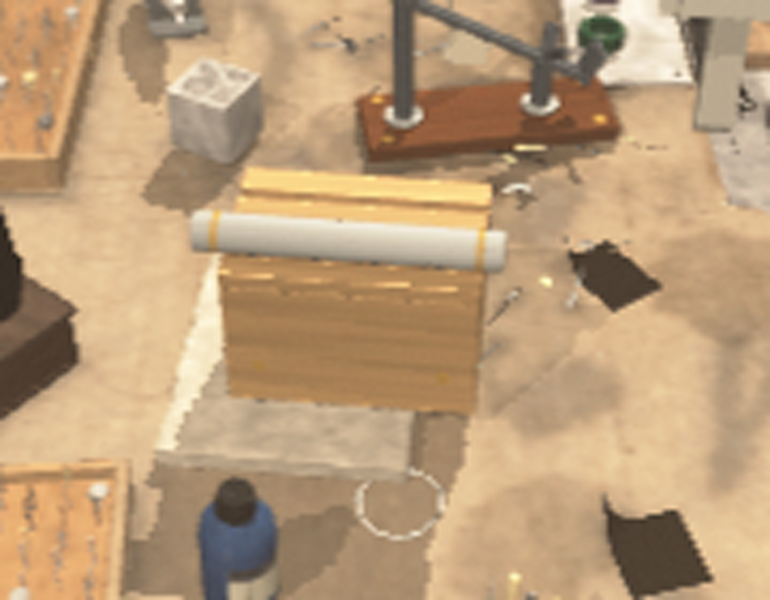

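View pics/top16.png

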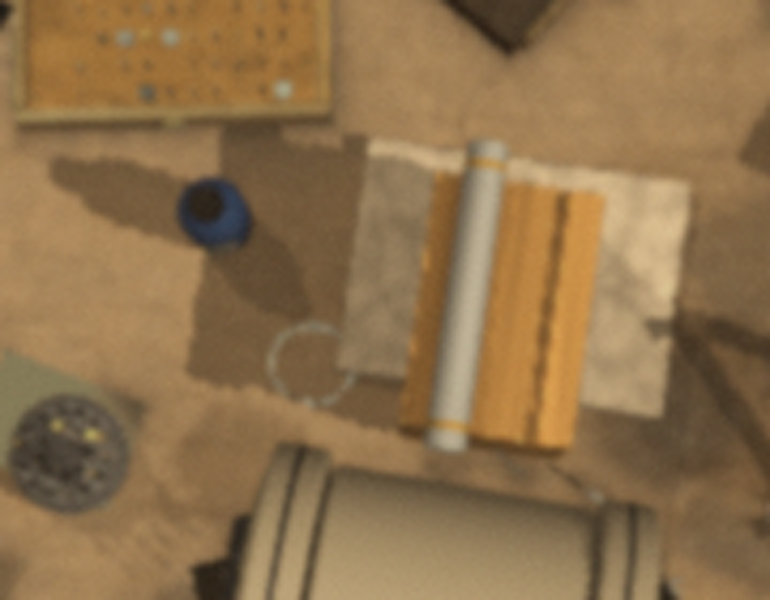

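```bash
python3 - <<'E'
from h import *
D={};E={}
for n in("side","top"):
    read_camera(n)
    D[n]=silhouettes(n,"block")[0]["region"].astype(float); E[n]=silhouettes(n,"rod")[0]["region"].astype(float)
bl=box(.15,.1,.1,.015); cy=cyl(.18,.012)
pb=lambda x:(rz(x[2]),np.r_[x[0],x[1],0])
ig={n:cv2.dilate(E[n],np.ones((5,5))) for n in E}
pr=lambda x:(rz(x[2]),np.r_[x[0],x[1],.122])
pt=lambda x:(R.from_euler("ZY",[x[2],-x[4]]).as_matrix(),np.r_[x[0],x[1],x[3]])
for n in("side","top"):
    b,cb=fit({n:D[n]},bl,pb,[.607,-.0545,-.11],[.02,.02,.1],ig); r,cr=fit({n:E[n]},cy,pr,[.609,-.032,-.11],[.02,.02,.1])
    g=b[:2]+rz(b[2])[:2,:2]@[0,.022]
    print(n,b,cb,r,cr,"along/lat mm",1e3*rz(b[2])[:2,:2].T@(r[:2]-g))
print("6D-ish",fit(E,cy,pt,[.609,-.032,-.11,.122,0],[.01,.01,.05,.01,.05]))
print(read_state()["t"])
E
```

```text
side [ 0.60554827 -0.0532545  -0.10836669] 0.03621719226475458 [ 0.61100142 -0.03173149 -0.11510069] 0.068280458250716 along/lat mm [ 3.09334159 -0.01345878]
top [ 0.61082643 -0.05655248 -0.11279603] 0.04856843500759082 [ 0.61312809 -0.03430456 -0.11784738] 0.0838660319619177 along/lat mm [-0.21712044  0.36560822]
6D-ish (array([ 0.61215213, -0.03411607, -0.11334833,  0.11977803,  0.0085147 ]), np.float64(0.16120080687987348))
24.35
```

```bash
python3 - <<'E'
from plant import *
print(close_job(), read_state()["t"])
E
```

```text
the job is handed in; nothing more can be done
the job is handed in; nothing more can be done
```

The job is done and handed in at about 24 s of the 51 s allowed. The forming block lies flat on the soldering board with the grooves up, and the steel rod lies in its wide V-groove.

- **Block:** I slid it square against the near edge of the board, then tipped it by pushing high on the grooved face until it fell by itself. It did not shift noticeably when the rod was laid on it.
- **Rod:** I took it from the rest at its middle and touched its low end down in the groove first. I then let it turn flat in a light grip, released it and backed the arm away.
- **Last checks:** The rod is centred in the groove to within about 0.4 mm sideways and within about 3 mm of midway along the block. It is parallel to the groove to within about 0.4 degrees. The gripper was well clear before I handed in.
- **Forces:** The highest wrist force reported was about 20 N, while sliding the block.
- **Where measurements disagreed:**
  - The two cameras differ by 2–5 mm in absolute position, roughly the calibration error.
  - Early on, the trained network put the groove about 10 mm off sideways, so I used the outline fit, which matched the pictures.
- **Bystanders:** The arm was kept away from all four. The bottle, bur stand and dapping block look unmoved in the last pictures I viewed, but the polishing bar was outside those views. I did not measure any of their final positions.

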